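# Set the try square to the cut mark on a jade slab

## Task

Clear the loose dark-green jade offcut off the pale slab and set it down gently, without dropping it, in the red tray. Then take the try square from its wooden rest and lay it on the slab to guide the next cut: blade lying flat across the top, wooden stock flush against the sawn edge that faces the robot, and the blade's outer edge (the long edge in line with the end of the stock) on the red stroke. Do not drop the square, leave the other things as they stand, and let go of it.

Things in the scene. Friction and masses are not known exactly. Their poses are not given: they have to be found in the camera images.
- slab: Pale jade slab, fixed on a smaller wooden board. 130 (x) x 160 (y) x 28 mm thick; its top is 40 mm above the bench. Origin at bench level under the middle of the sawn edge, the vertical face at x = 0 that faces the robot. x points from the sawn edge across the slab, y along the edge, z up. Board 12 mm high, set back 15 mm.
- slab_edge (a point): Middle of the sawn edge at the slab's top surface (40 mm above the bench), same axes as the slab.
- stroke: Straight red stroke, 2.5 mm wide and 118 mm long, on the slab's top, square to the sawn edge. Origin where its centre line meets the sawn edge, at the top surface; x along the stroke across the slab. It lies somewhere in the +y half of the slab.
- offcut: Loose dark-green jade block, 62 (x) x 32 (y) x 30 mm high, about 170 g, lying on the slab in the way of the blade. Origin at the centre of its underside, z up.
- square: Loose L-shaped try square, 210 g. Origin: corner of blade underside, stock inner face (x = 0) and blade outer edge (y = 0). Steel blade x 0 to 120, y -36 to 0, z 0 to 4 mm. Dark wooden stock, brass top, x -16 to 0, y -90 to 0, z -18 to 22 mm, so above and below the blade. Starts with its blade flat on the rest, the stock hanging beside it; it balances on its blade alone.
- square_heel (a point): Point on the inner face of the stock near its far end, at (0, -85, 0) mm in the square's frame.
- rest: Pale wooden block 90 x 80 x 30 mm high, fixed, on which the square's blade lies at the start. Origin at the centre of its underside.
- tray: Red open tray, fixed, 130 (x) x 150 (y) x 35 mm high outside, walls and floor 5 mm. Origin at the centre of its underside. Tray and rest may be on either side of the slab.
- tin: Bystander: can 54 mm in diameter, 55 mm high, beside the slab. Origin at the centre of its underside.
- spray: Bystander: bottle 52 mm in diameter, 150 mm high, beside the slab. Origin at the centre of its underside.
- file: Bystander: file lying on the bench in front of the sawn edge, 180 mm long, orange handle 75 x 20 x 18 mm high from x = -75 to 0 mm, dark blade 14 x 7 mm high from x = 0 to 105 mm. Origin on its underside where the handle meets the blade.
- burrs: Bystander, fixed: wooden block 45 (x) x 70 (y) x 40 mm high with thin steel burrs standing up to 120 mm above the bench, past the blade tip of the square on its rest. Origin at the centre of its underside.

How it is judged:
By the outcome, as a careful person would: the job done as asked, in the order asked, and still so for the second after the job is handed in, with the robot touching nothing.
It also fails if it takes over 64 s, if anything falls off the work surface, if the arm or the gripper's body presses on something with over 40 N, if the wrist force passes 120 N, or if a joint passes its speed limit or range.

## Robot

A 6-joint arm with a two-finger parallel gripper is mounted at the origin on the work surface. World frame = base frame: x ahead of the robot, y to its left, z up, the work surface at z = 0. Lengths are in m, angles in degrees, forces in N, time in s.
With the tool pointing down it reaches from about 0.4 to 0.825 m from the base axis. Payload 7 kg.
Tool frame: the origin (TCP) lies midway between the tips of the shut fingers; the grasp point (between the pads) lies 19 mm behind it; z points along the fingers, y is the line along which they close (so a half turn about z gives the same grasp; the last joint's range is limited). The gripper opens to 88 mm and grips with 3 to 60 N. Pads are 19 mm wide; open, the fingers measure 130 mm over their backs; the gripper's body (78 mm by 193 mm) begins 47 mm behind the grasp point.
Start: joints at [89.215, 20.546, 0.682, 0, -70.136, -16.507], TCP at [0.201, 0.644, 0.227] pointing down, gripper open.
Joint ranges: [-176.03, 176.03], [-82.01, 121.73], [-58.28, 71.71], [-173.87, 95.51], [-174.79, -0.11], [-173.66, 173.66]. Speed limits (degrees/s): [136.94, 136.94, 172.46, 180, 180, 180].

## Interface

Orientations are given as [roll, pitch, yaw] about the fixed x, y, z axes, in that order (R = Rz(yaw) Ry(pitch) Rx(roll)).
In Python, from plant import ctrl gives the robot as it stands. The module is installed in compiled form; this text tells all that it offers.
- The arm moves only by the tool send_rows, never from a script. Its argument "plan" is a list that holds one entry, the list of rows, each a list of 6 numbers: the shift along the tool's x, y, z in parts of the range, where 1.0 means 60 cm, then the turn, a rotation vector about the tool's x, y, z in normalised numbers (1 is 180 degrees). A call has 1 to 8 rows; each row is the pose to reach, as a shift and turn from the pose commanded when the call began, along the tool's axes at that moment; what a row does not reach only later rows make up. A row lasts 1/12 s, in which the tool goes at most 41.7 mm and 7.16 degrees, less where a joint would pass 70% of its speed; a pose out of reach is approached as far as the arm can. No shift or turn number may pass 1 either way. A call with a gripper value outside its range is refused whole. "fingers" is the opening, from 0 (shut) to 1 (fully open), set as the call begins (left out, the last holds). The fingers move at their own pace and stop on an object; the grip force is fixed at half the most. Time passes only in rows, so rows that repeat a pose let the fingers close. It gives the time, the measured TCP pose, the force, the opening and the grip force at its end, in the units of the state.
- ctrl.get_obs(): the state, without advancing time (a new reading comes with each control period).
- ctrl.snapshot(name): name is "scene" or "top"; returns a dict with "img" (400x640x3 uint8, red, green, blue), "K" (3x3 intrinsics, pixels), "k1" (the pictures are not rectified: a ray, as slopes to the right and down, at radius r is drawn at 1 + k1 r^2 times it, then the intrinsics apply), "pose" (4x4, takes a point from camera to world coordinates). Camera axes: x right, y down, z forward; pixel columns grow to the right and rows downward; lengths in m; the calibration is good to about 2 mm. A picture is of the moment at which its call begins. There is no depth.
- ctrl.close_job(): hands the job in; it is judged then, once.
The state is a dict: "clock": time; "joint_pos": joint angles; "qvel": joint speeds; "tau": joint torques, N m; "tool_pos": TCP position; "orientation": TCP orientation; "force": force on the tool from outside, world axes, zero at the start; "moment": the same for the moment, N m; "opening": finger opening in m; "gripper_force": force on a finger pad.
Only numpy, scipy, OpenCV 4.12 (cv2) and the standard library are available. Lean on these libraries where they do the work, as an engineer would, in place of code of your own. Each camera call takes 0.05 s, during which the arm holds its last target. There are 200 camera calls.

## Working session

There is one attempt and no reset: what is moved stays moved. The work goes in short steps, Python scripts to look and compute and a tool call to move; the robot and the scene stay as the last step left them, time stands still between calls to the robot, and variables do not carry over. Pictures are saved under pics/ and viewed, at most 10 in all, crops included, and the job is handed in when it is done.

Besides the shell and the picture viewer there is one more tool, called as a command line: name --argument value ..., lists and objects as JSON in quotes. send_rows: Moves the arm, as the interface text tells. Its arguments: {"type":"object","properties":{"plan":{"type":"array","items":{"type":"array","items":{"type":"array","items":{"type":"number"}}}},"fingers":{"type":"number"}},"required":["plan"]}

```bash
mkdir -p pics; python3 - <<'E'
from plant import ctrl
import cv2,numpy as np,pickle
print(ctrl.get_obs())
for n in("scene","top"):
    s=ctrl.snapshot(n); pickle.dump(s,open(f"pics/{n}0.pkl","wb"))
    cv2.imwrite(f"pics/{n}0.png",s["img"][:,:,::-1]); print(n,s["K"],s["k1"],s["pose"])
E
```

```text
{'clock': 0.0, 'joint_pos': array([ 8.92137066e+01,  2.05918563e+01,  6.33385486e-01, -2.02446240e-02,
       -7.01351885e+01, -1.65067019e+01]), 'qvel': array([ 0.08112383,  0.03539392, -0.02055996, -0.02568126,  0.00592084,
       -0.00659166]), 'tau': array([ 8.45148634e-05, -5.82722747e+01,  2.93042600e+01,  6.99670047e+00,
        6.81356833e-03, -1.50049505e-04]), 'tool_pos': array([0.20053101, 0.64401187, 0.22561459]), 'orientation': array([ 1.79904793e+02, -8.36698795e-03, -1.72998831e+01]), 'force': array([-0.65245033, -0.22401501,  0.38054895]), 'moment': array([0.05316087, 0.00841322, 0.00458506]), 'gripper_force': 0.0, 'opening': 0.08740605629181847}
scene [[416.54798842   0.         310.88302652]
 [  0.         416.54798842 195.64075245]
 [  0.           0.           1.        ]] -0.0924882080144887 [[-0.13906295  0.77947947 -0.61079722  1.29289214]
 [ 0.9901706   0.11876281 -0.07387537  0.09025258]
 [ 0.01495567 -0.61506678 -0.78833317  1.04336096]
 [ 0.          0.          0.          1.        ]]
top [[407.1479268    0.         322.19987229]
 [  0.         407.1479268  203.33538109]
 [  0.           0.           1.        ]] -0.10038481026007884 [[ 0.02955652 -0.9888933   0.1456587   0.39766284]
 [-0.99949206 -0.03097644 -0.00748933 -0.00793588]
 [ 0.01191814 -0.14536336 -0.98930655  0.97935625]
 [ 0.          0.          0.          1.        ]]
```

View pics/scene0.png

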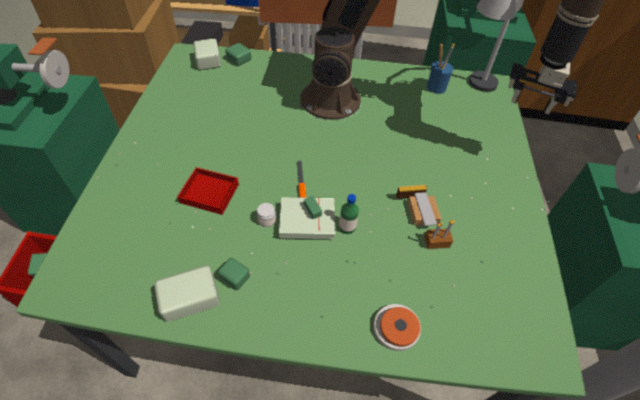

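View pics/top0.png

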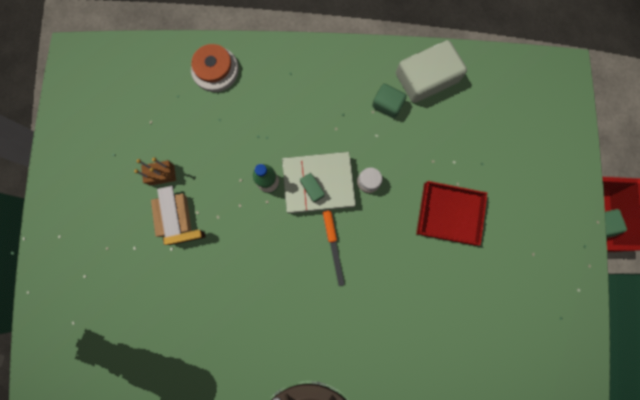

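The scene view shows the slab near (307,218), with the offcut at (313,207). The tray is at (209,190), the square on its rest at (423,207), the burrs at (438,238), the spray at (349,213) and the tin at (266,214). In the top view the slab is at (319,182), the offcut at (313,187), the stroke at (304,180), the square at (175,215) and the tray at (453,213). Next I'll enlarge crops.

```bash
cat > h.py <<'E'
import cv2,numpy as np,pickle
from plant import ctrl
def snap(n,k=4):
    S=[ctrl.snapshot(n) for _ in range(k)]
    s=S[0]; s["img"]=np.mean([x["img"] for x in S],0).astype(np.uint8); return s
def load(f): return pickle.load(open(f,"rb"))
def dist(s): return np.array([s["k1"],0,0,0,0],float)
def rays(s,px):
    u=cv2.undistortPoints(np.float64(px).reshape(-1,1,2),s["K"],dist(s)).reshape(-1,2)
    d=np.c_[u,np.ones(len(u))]@s["pose"][:3,:3].T
    return s["pose"][:3,3],d/np.linalg.norm(d,axis=1)[:,None]
def plane(s,px,z):
    o,d=rays(s,px); return o+d*((z-o[2])/d[:,2])[:,None]
def proj(s,P):
    T=np.linalg.inv(s["pose"]); r=cv2.Rodrigues(T[:3,:3])[0]
    return cv2.projectPoints(np.float64(P).reshape(-1,1,3),r,T[:3,3],s["K"],dist(s))[0].reshape(-1,2)
def tri(s1,p1,s2,p2):
    o1,d1=rays(s1,p1);o2,d2=rays(s2,p2);out=[]
    for a,b in zip(d1,d2):
        t=np.linalg.lstsq(np.c_[a,-b],o2-o1,rcond=None)[0]
        A,B=o1+t[0]*a,o2+t[1]*b; out.append(np.r_[(A+B)/2,np.linalg.norm(A-B)])
    return np.array(out)
def crop(s,x,y,w,h,f): return cv2.resize(s["img"][y:y+h,x:x+w,::-1],None,fx=f,fy=f,interpolation=cv2.INTER_CUBIC)
def masks(s): return cv2.cvtColor(s["img"],cv2.COLOR_RGB2HSV)
E
python3 - <<'E'
from h import *
t=snap("top");s=snap("scene")
pickle.dump(t,open("pics/t.pkl","wb"));pickle.dump(s,open("pics/s.pkl","wb"))
a=crop(t,130,140,100,115,4); b=crop(t,245,140,100,115,4)
cv2.imwrite("pics/c1.png",np.hstack([a,b]))
a=crop(s,245,175,120,75,5);a=cv2.resize(a,(480,300)); b=crop(s,390,175,80,75,4)
cv2.imwrite("pics/c2.png",np.hstack([a,b]))
E
```

```text
(no output)
```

View pics/c1.png

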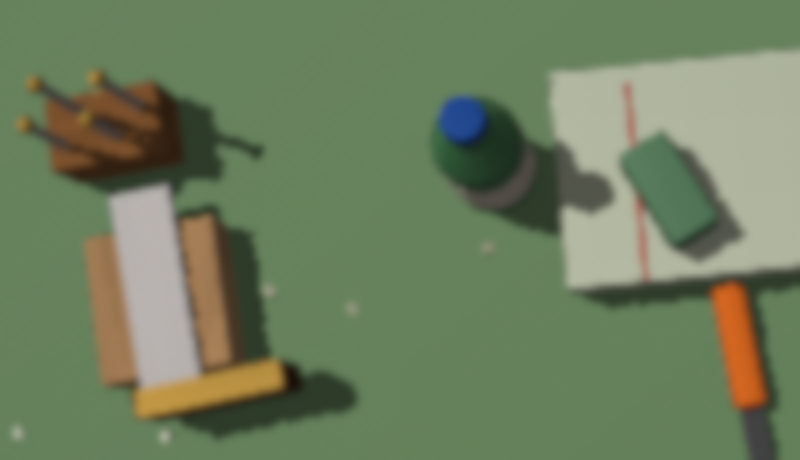

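View pics/c2.png

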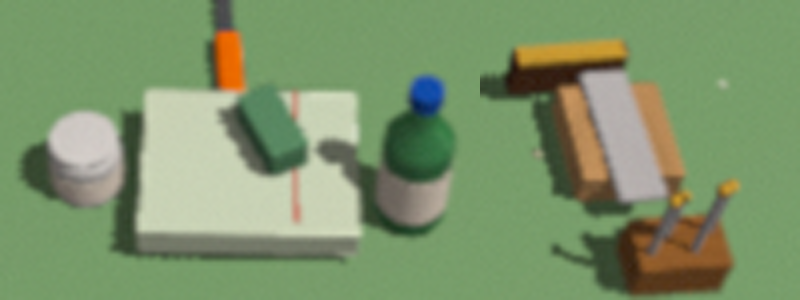

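The crops show the square's blade pointing away from the robot, its outer edge on the left (+y), and its stock end in line with that edge. The stroke runs from (627,83) to (645,280) in crop c1. The tall spray bottle stands close to the slab's +y side. Next I'll refine the corners with edge fits and triangulate.

```bash
cat >> h.py <<'E'
def edge(s,p,q,w=2.5):
    "sub-pixel line through the strongest edge near segment p-q -> (point, dir)"
    g=cv2.GaussianBlur(s["img"].astype(np.float32),(0,0),0.7); p,q=np.float32(p),np.float32(q)
    d=(q-p)/np.linalg.norm(q-p); n=np.array([-d[1],d[0]])
    t=np.linspace(.12,.88,40)[:,None]; o=np.arange(-w,w+.01,.1)
    X=(p+t*(q-p))[:,None,:]+o[None,:,None]*n
    v=cv2.remap(g,X[...,0].astype(np.float32),X[...,1].astype(np.float32),cv2.INTER_CUBIC)
    G=np.linalg.norm(np.gradient(v,axis=1),axis=2)
    k=G.argmax(1); P=X[np.arange(40),k]
    l=cv2.fitLine(P.astype(np.float32),cv2.DIST_HUBER,0,.01,.01).ravel(); return l
def cross(a,b):
    M=np.c_[a[:2],-b[:2]]; t=np.linalg.solve(M,b[2:]-a[2:]); return a[2:]+t[0]*a[:2]
def poly(s,C,w=2.5,it=2):
    C=np.float32(C)
    for _ in range(it):
        L=[edge(s,C[i],C[(i+1)%len(C)],w) for i in range(len(C))]
        C=np.float32([cross(L[i-1],L[i]) for i in range(len(C))])
    return C
E
cat > m.py <<'E'
from h import *
t=load("pics/t.pkl");s=load("pics/s.pkl")
A=lambda P,x0,ox,oy:[((x-x0+.5)/4+ox-.5,(y+.5)/4+oy-.5) for x,y in P]
ta=lambda P:A(P,0,130,140); tb=lambda P:A(P,400,245,140)
sa=lambda P:A(P,0,245,175); sb=lambda P:A(P,480,390,175)
np.set_printoptions(precision=4,suppress=True)
# order: near-left(+y), near-right, far-right, far-left
I={"slab":(list(tb([(570,290)]))+[(356,211),(351,153)]+tb([(550,72)]),sa([(357,92),(145,90),(138,235),(358,235)])),
"blade":(ta([(142,390),(200,378),(170,182),(110,197)]),sb([(625,70),(580,73),(618,200),(665,190)])),
"brass":(ta([(137,418),(290,388),(285,358),(133,393)]),sb([(627,41),(515,48),(515,67),(627,60)])),
"off":(tb([(678,248),(718,216),(662,132),(620,160)]),sa([(268,86),(240,97),(275,162),(304,150)]))}
V=t["img"].copy();W=s["img"].copy();R={}
for k,(a,b) in I.items():
    a=poly(t,a,1.8 if k!="slab" else 2.5);b=poly(s,b,1.5 if k!="slab" else 2.5); R[k]=(a,b)
    X=tri(t,a,s,b);print(k);print(X*1000)
    print(" sides",np.linalg.norm(np.diff(X[[0,1,2,3,0],:2],axis=0),axis=1)*1000)
def big(im,P,x,y,w,h):
    c=cv2.resize(im[y:y+h,x:x+w,::-1],None,fx=4,fy=4,interpolation=cv2.INTER_CUBIC)
    for p in P: cv2.polylines(c,[np.int32((p-[x,y]+.5)*4-.5)],True,(255,0,255),1)
    return c
T=[r[0] for r in R.values()];S=[r[1] for r in R.values()]
cv2.imwrite("pics/d.png",np.vstack([np.hstack([big(V,T,150,180,65,70),big(V,T,278,145,85,75)[:280]]),np.hstack([big(W,S,390,180,62,55),big(W,S,275,185,85,55)])[:,:600].copy() if 0 else cv2.copyMakeBorder(np.hstack([big(W,S,390,180,60,55),big(W,S,275,185,85,55)]),0,0,0,20,cv2.BORDER_CONSTANT)]))
pickle.dump(R,open("pics/R.pkl","wb"))
E
python3 m.py
```

```text
slab
[[517.5295  67.2524  48.9124   1.6251]
 [522.5216 -95.9644  24.6165   2.2945]
 [663.1995 -75.3742  42.4429   1.3888]
 [642.8543  82.1292  38.592    2.6535]]
 sides [163.2931 142.1767 158.812  126.2047]
blade
[[445.2967 349.6605  38.6516   2.4578]
 [453.3071 314.4234  40.6793   1.63  ]
 [568.8308 343.9961  36.4581   1.9475]
 [560.4283 379.3182  36.6499   1.8324]]
 sides [ 36.1362 119.2488  36.3077 118.8902]
brass
[[427.7303 344.9305  53.3111   3.8976]
 [448.5605 261.0962  53.0904   2.4748]
 [467.0518 259.5925  51.2892  11.6405]
 [442.9878 348.4824  51.4694   0.7374]]
 sides [86.3834 18.5523 92.0896 15.6655]
off
[[536.125    5.4661  70.4531   6.3501]
 [557.4147 -22.6818  76.0986   4.2666]
 [604.6907  12.3415  69.737    3.3033]
 [585.9488  40.6174  68.6672   3.9992]]
 sides [35.2925 58.8358 33.9232 60.9756]
```

View pics/d.png

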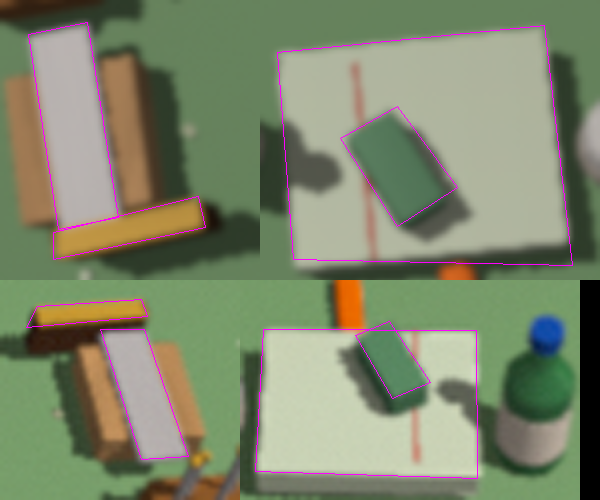

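The outlines fit well except the sawn edge in the top view, which caught the shadow; its right end should be near (355.5,206). I'll correct that and compute the poses.

```bash
cat > m2.py <<'E'
from h import *
np.set_printoptions(precision=1,suppress=True)
t=load("pics/t.pkl");s=load("pics/s.pkl");R=load("pics/R.pkl")
R["slab"]=(poly(t,[(286.2,211.2),(355.5,206),(351,152.5),(282.4,157.9)],2),R["slab"][1])
print("slab tri\n",tri(t,R["slab"][0],s,R["slab"][1])*1000)
def pose(X):
    d=(X[3]+X[2]-X[0]-X[1])[:2]; e=(X[0]+X[3]-X[1]-X[2])[:2]
    return np.degrees([np.arctan2(d[1],d[0]),np.arctan2(-e[0],e[1])]), X.mean(0)[:2]*1000,(X[0]+X[1])[:2]*500, np.linalg.norm(np.diff(X[[0,1,2,3,0]],axis=0),axis=1)*1000, X*1000
for k,z in (("slab",.04),("blade",.034),("brass",.052),("off",.07)):
    for n,c,i in(("top",t,0),("scene",s,1)):
        p=pose(plane(c,R[k][i],z)); print(k,n,"yaw",*p[0],"ctr",p[1],"near",p[2],"sides",p[3]); 
        if k in("slab","blade"):print(p[4][:,:2].ravel())
# stroke
for n,c in(("top",t),("scene",s)):
    hsv=masks(c).astype(int);im=c["img"].astype(int)
    m=np.zeros(im.shape[:2],bool)
    x0,x1,y0,y1=(295,312,160,211) if n=="top" else (312,325,198,232)
    red=im[...,0]-im[...,1]
    ys,xs=np.mgrid[y0:y1,x0:x1]; w=red[y0:y1,x0:x1]; 
    P=[]
    for r in range(y0,y1):
        v=red[r,x0:x1].astype(float); 
        if v.max()>25:
            v=np.clip(v-12,0,None); k=v.argmax(); sl=slice(max(0,k-2),k+3)
            P.append(((v[sl]*np.arange(x0,x1)[sl]).sum()/v[sl].sum(),r))
    P=np.float32(P); l=cv2.fitLine(P,cv2.DIST_HUBER,0,.01,.01).ravel()
    e=[l[2:]+l[:2]*(y-l[3])/l[1] for y in (P[0,1],P[-1,1])]
    Q=plane(c,e,.04)*1000; print("stroke",n,len(P),e,Q[:,:2].ravel(),"yaw",np.degrees(np.arctan2(*((Q[1]-Q[0])*np.sign(Q[1,0]-Q[0,0]))[1::-1])))
# tray, spray cap, tin
for n,c in(("top",t),("scene",s)):
    hsv=masks(c)
    def blob(lo,hi,box):
        m=cv2.inRange(hsv,lo,hi);z=np.zeros_like(m);x,y,w,h=box;z[y:y+h,x:x+w]=m[y:y+h,x:x+w]
        return max(cv2.findContours(z,0,2)[0],key=cv2.contourArea)
    tr=blob((0,180,40),(6,255,255),(400,170,100,90) if n=="top" else (160,155,90,70))
    b=cv2.boxPoints(cv2.minAreaRect(tr)); print("tray",n,plane(c,b,.035 if n=="top" else .02)[:,:2].ravel()*1000)
    cap=blob((105,120,60),(130,255,255),(250,155,30,30) if n=="top" else (335,185,35,30))
    print("cap",n,plane(c,[np.mean(cap.reshape(-1,2),0)],.145)[:,:2]*1000)
E
python3 m2.py
```

```text
slab tri
 [[512.5  66.8  42.3   1.1]
 [533.9 -93.2  39.7   2.4]
 [663.1 -74.9  42.3   2.3]
 [642.9  82.5  38.8   3.3]]
slab top yaw 7.555948595434686 7.569284486744743 ctr [588.1  -3.6] near [523.2 -12.2] sides [160.8 131.1 159.4 130.8]
[512.7  67.5 533.7 -91.9 663.6 -74.  642.4  84. ]
slab scene yaw 7.084043455970206 7.382489212072179 ctr [587.6  -5.9] near [522.5 -14. ] sides [162.2 128.7 158.3 134.1]
[510.7  66.2 534.2 -94.3 661.7 -76.5 644.   80.8]
blade top yaw 13.864570919779338 13.234460303470426 ctr [507.3 349.4] near [449.5 335.2] sides [ 36.1 119.   36.4 118.9]
[445.4 352.7 453.6 317.6 569.2 345.9 560.8 381.4]
blade scene yaw 13.80289876104841 11.855592712826631 ctr [504.1 346.9] near [445.  332.3] sides [ 35.1 122.7  36.5 120.6]
[441.9 349.6 448.  315.1 567.4 343.6 558.9 379.1]
brass top yaw 11.040278997572928 14.650738460454203 ctr [446.4 305.4] near [438.1 303.8] sides [89.9 18.3 86.5 15.4]
brass scene yaw -6.149660596535791 14.693418181368815 ctr [447.  301.9] near [437.3 302.9] sides [83.1 24.2 97.9 16.8]
off top yaw 35.99150619224746 32.869931067356134 ctr [571.2   9.2] near [547.3  -8.1] sides [40.6 58.2 37.3 60.1]
off scene yaw 34.80291331740192 35.17964640772899 ctr [570.2   8.4] near [544.4  -9.5] sides [28.7 62.9 30.3 62.7]
stroke top 33 [array([301.3, 161. ], dtype=float32), array([306., 208.], dtype=float32)] [635.8  37.4 523.8  22.4] yaw 7.639673847018007
stroke scene 18 [array([318.3, 198. ], dtype=float32), array([318.4, 229. ], dtype=float32)] [521.1  19.8 632.8  34.6] yaw 7.551910987291335
tray top [ 472.3 -235.3  598.4 -259.6  574.6 -416.7  447.9 -389. ]
cap top [[588.2 117.1]]
tray scene [ 584.7 -413.6  431.6 -432.1  466.  -244.9  612.3 -239.3]
cap scene [[593.1 117.3]]
```

Poses in mm, averaged over both views:

| Item | Position | Yaw |
|---|---|---|
| Slab, middle of sawn edge | (523, -13) | 7.5° |
| Stroke, at the sawn edge | (522, 21) | 7.6° |
| Offcut, centre | (571, 9) | 35° |
| Square, origin | (443.7, 351) | 13.8° |
| Spray | (590, 117) | – |
| Tray, centre | about (523, -325) | – |

The triangulated heights agree with the text. I'll grip the stock from above the blade, so the gripper's long body stays clear of the spray and the burrs.

```bash
cat > go.py <<'E'
import sys,json,numpy as np
from scipy.spatial.transform import Rotation as Q
from plant import ctrl
# args: start "x,y,z,yaw" mm/deg or "obs"; then waypoints; prints per-call shift (cm) and turn (deg), each from the previous one
def P(a): v=[float(k) for k in a.split(",")]; return np.array(v[:3]),Q.from_euler("xyz",[180,0,v[3]],degrees=True)
a=sys.argv[1:]
if a[0]=="obs":
    o=ctrl.get_obs(); p,r=o["tool_pos"]*1000,Q.from_euler("xyz",o["orientation"],degrees=True)
    print(np.round(p,1),np.round(o["orientation"],2),np.round(o["joint_pos"],0),"F",np.round(o["force"],1),o["opening"],o["gripper_force"],o["clock"])
else: p,r=P(a[0])
for w in a[1:]:
    q,t=P(w); d=r.inv().apply(q-p)/10; k=(r.inv()*t).as_rotvec(degrees=True)
    print(w,np.round(d,2),np.round(k,2)); p,r=q,t
E
python3 go.py 201,644,227,-17.3 324,432,220,-60 448,220,220,-102.5 571,9,200,-145
```

```text
324,432,220,-60 [18.05 16.58  0.7 ] [ 0.  -0.  42.7]
448,220,220,-102.5 [24.56 -0.14 -0.  ] [-0.  -0.  42.5]
571,9,200,-145 [ 17.94 -16.58   2.  ] [ 0.  -0.  42.5]
```

Units first: shifts go in shares of 60 cm and turns go in shares of 180 degrees. So 18 cm is 0.3, 16.6 cm is 0.2767, 42.7 degrees is 0.2372.

send_rows --plan '[[[0.1,0.0917,0.0033,0,0,0.0389],[0.2,0.1833,0.0083,0,0,0.0778],[0.3,0.2767,0.0117,0,0,0.1167],[0.3,0.2767,0.0117,0,0,0.1556],[0.3,0.2767,0.0117,0,0,0.1944],[0.3,0.2767,0.0117,0,0,0.2372],[0.3,0.2767,0.0117,0,0,0.2372]]]' --fingers 0.8

```text
clock: 1.08
tool_pos: [0.3248, 0.4274, 0.22]
orientation: [180.0, -0.0, -60.6]
force: [-0.5, 0.3, -0.8]
opening: 0.0702
gripper_force: 0.0
```

To row units: 24.6 cm is 0.41, 20 cm is 0.3333, 42.5 degrees is 0.2361.

send_rows --plan '[[[0.0667,0,0,0,0,0.0389],[0.1333,0,0,0,0,0.0778],[0.2,0,0,0,0,0.1167],[0.2667,0,0,0,0,0.1556],[0.3333,0,0,0,0,0.1944],[0.41,-0.0017,0,0,0,0.2361],[0.41,-0.0017,0,0,0,0.2361]]]'

```text
clock: 1.67
tool_pos: [0.4487, 0.2155, 0.2198]
orientation: [-180.0, -0.0, -103.1]
force: [-0.4, -0.1, 0.7]
opening: 0.0702
gripper_force: 0.0
```

To row units: 17.9 cm is 0.2983, -16.6 cm is -0.2767, 42.5 degrees is 0.2361.

send_rows --plan '[[[0.05,-0.0467,0.005,0,0,0.0389],[0.1,-0.0917,0.0117,0,0,0.0778],[0.15,-0.1383,0.0167,0,0,0.1167],[0.2,-0.1833,0.0217,0,0,0.1556],[0.25,-0.23,0.0267,0,0,0.1944],[0.2983,-0.2767,0.0333,0,0,0.2361],[0.2983,-0.2767,0.0333,0,0,0.2361],[0.2983,-0.2767,0.0333,0,0,0.2361]]]'

```text
clock: 2.33
tool_pos: [0.5708, 0.0072, 0.1988]
orientation: [180.0, -0.1, -145.2]
force: [-0.6, 0.6, 0.2]
opening: 0.0703
gripper_force: 0.0
```

```bash
python3 go.py obs 571,9,120,-145 571,9,54,-145
```

```text
[570.8   7.2 198.8] [ 1.7998e+02 -8.0000e-02 -1.4523e+02] [ 20.  12. -15.  -0. -63. -76.] F [-0.6  0.6  0.2] 0.070258237670962 0.0 2.3333
571,9,120,-145 [-0.13  0.14  7.88] [ 0.02 -0.08 -0.23]
571,9,54,-145 [ 0.  -0.   6.6] [0. 0. 0.]
```

To row units: 15 cm is 0.25, 14.8 cm is 0.2467.

send_rows --plan '[[[-0.0017,0.0017,0.05,0,0,0],[-0.0017,0.0017,0.1,0,0,0],[-0.0017,0.0017,0.15,0,0,0],[-0.0017,0.0017,0.1917,0,0,0],[-0.0017,0.0017,0.225,0,0,0],[-0.0017,0.0017,0.2467,0,0,0],[-0.0017,0.0017,0.25,0,0,0],[-0.0017,0.0017,0.25,0,0,0]]]'

```text
clock: 3.0
tool_pos: [0.5701, 0.0115, 0.0493]
orientation: [180.0, -0.1, -144.9]
force: [0.2, 0.1, 0.2]
opening: 0.07
gripper_force: 0.0
```

send_rows --plan '[[[0,0,0,0,0,0],[0,0,0,0,0,0],[0,0,0,0,0,0],[0,0,0,0,0,0],[0,0,0,0,0,0],[0,0,0,0,0,0],[0,0,0,0,0,0],[0,0,0,0,0,0]]]' --fingers 0

```text
clock: 3.67
tool_pos: [0.5709, 0.0106, 0.0499]
orientation: [-180.0, 0.0, -145.0]
force: [-0.8, -0.1, 1.9]
opening: 0.0317
gripper_force: 30.0
```

```bash
python3 go.py 571,10.3,50,-145 571,10,200,-145 523,-327,200,-100 523,-327,22,-100
```

```text
571,10,200,-145 [  0.02  -0.02 -15.  ] [0. 0. 0.]
523,-327,200,-100 [ 23.26 -24.85  -0.  ] [  0.   0. -45.]
523,-327,22,-100 [ 0.  -0.  17.8] [0. 0. 0.]
```

To row units: -15 cm is -0.25, -14 cm is -0.2333.

send_rows --plan '[[[0,0,-0.0083,0,0,0],[0,0,-0.025,0,0,0],[0,0,-0.0583,0,0,0],[0,0,-0.1,0,0,0],[0,0,-0.15,0,0,0],[0,0,-0.2,0,0,0],[0,0,-0.2333,0,0,0],[0,0,-0.25,0,0,0]]]'

```text
clock: 4.33
tool_pos: [0.5718, 0.0108, 0.2035]
orientation: [-179.9, 0.3, -145.0]
force: [0.1, 0.3, -1.3]
opening: 0.0315
gripper_force: 30.0
```

To row units: -17.6 cm is -0.2933, 16.5 cm is 0.275, -34 degrees is -0.1889.

send_rows --plan '[[[0.0133,-0.015,0,0,0,-0.0056],[0.0383,-0.0417,0,0,0,-0.0222],[0.0717,-0.0767,0,0,0,-0.0444],[0.1083,-0.1167,0,0,0,-0.0722],[0.15,-0.16,0,0,0,-0.1],[0.1917,-0.205,0,0,0,-0.1278],[0.2333,-0.25,0,0,0,-0.1556],[0.275,-0.2933,0,0,0,-0.1889]]]'

```text
clock: 5.0
tool_pos: [0.5354, -0.2296, 0.199]
orientation: [179.9, 0.0, -110.7]
force: [0.8, 0.3, -1.8]
opening: 0.0317
gripper_force: 30.0
```

```bash
python3 go.py obs 523,-327,200,-100 523,-327,25,-100
```

```text
[ 535.4 -229.6  199. ] [ 179.93    0.   -110.75] [ -4.  13. -14.  -0. -63. -17.] F [ 0.8  0.3 -1.8] 0.03165516849699326 29.977295994758606 5.0
523,-327,200,-100 [ 9.55 -2.29 -0.1 ] [ 7.000e-02  1.000e-02 -1.075e+01]
523,-327,25,-100 [ 0.  -0.  17.5] [0. 0. 0.]
```

To row units: 9.5 cm is 0.1583, 8.8 cm is 0.1467, -10.8 degrees is -0.06.

send_rows --plan '[[[0.0417,-0.01,0,0,0,-0.0222],[0.0833,-0.02,0,0,0,-0.0444],[0.1217,-0.0283,0,0,0,-0.0583],[0.1467,-0.035,0,0,0,-0.06],[0.1583,-0.0383,0,0,0,-0.06],[0.1583,-0.0383,0,0,0,-0.06]]]'

```text
clock: 5.5
tool_pos: [0.5231, -0.3262, 0.1986]
orientation: [179.9, 0.0, -100.3]
force: [0.3, 0.4, -1.3]
opening: 0.0318
gripper_force: 30.0
```

To row units: 17.5 cm is 0.2917, 16.6 cm is 0.2767.

send_rows --plan '[[[0,0,0.0333,0,0,0],[0,0,0.0833,0,0,0],[0,0,0.1417,0,0,0],[0,0,0.2,0,0,0],[0,0,0.25,0,0,0],[0,0,0.2767,0,0,0],[0,0,0.2917,0,0,0],[0,0,0.2917,0,0,0]]]'

```text
clock: 6.17
tool_pos: [0.5227, -0.3239, 0.0224]
orientation: [179.8, 0.0, -100.2]
force: [-0.9, 0.1, -2.0]
opening: 0.0323
gripper_force: 30.0
```

To row units: 0.9 cm is 0.015, 0.8 cm is 0.0133.

send_rows --plan '[[[0,0,0.0033,0,0,0],[0,0,0.0067,0,0,0],[0,0,0.01,0,0,0],[0,0,0.0117,0,0,0],[0,0,0.0133,0,0,0],[0,0,0.015,0,0,0],[0,0,0.015,0,0,0]]]'

```text
clock: 6.75
tool_pos: [0.5239, -0.3251, 0.0157]
orientation: [-180.0, 0.0, -100.2]
force: [-0.1, 0.4, -1.4]
opening: 0.032
gripper_force: 30.0
```

```bash
python3 - <<'E'
from h import *
print(ctrl.get_obs())
a=crop(snap("scene",1),160,140,110,80,3);b=crop(snap("top",1),400,160,110,100,3)
cv2.imwrite("pics/e.png",np.hstack([a,b[:240]]))
E
```

```text
{'clock': 6.75, 'joint_pos': array([-1.37002185e+01,  2.69206579e+01, -2.05196037e+01, -3.17866031e-03,
       -4.25449811e+01,  3.50144282e+00]), 'qvel': array([ 0.02100184,  0.1304328 ,  0.08656907,  0.1331738 , -0.24935791,
       -0.06153066]), 'tau': array([ 4.01150971e-02, -5.98760605e+01,  2.19296068e+01,  5.35329491e+00,
        9.77212843e-02, -2.59176331e-04]), 'tool_pos': array([ 0.52393106, -0.32512501,  0.01568401]), 'orientation': array([-1.79985139e+02,  1.24461754e-03, -1.00201117e+02]), 'force': array([-0.05708796,  0.41324554, -1.41693707]), 'moment': array([ 0.1042576 , -0.03996252,  0.02202939]), 'gripper_force': 29.977650940418243, 'opening': 0.031996989585238916}
```

View pics/e.png

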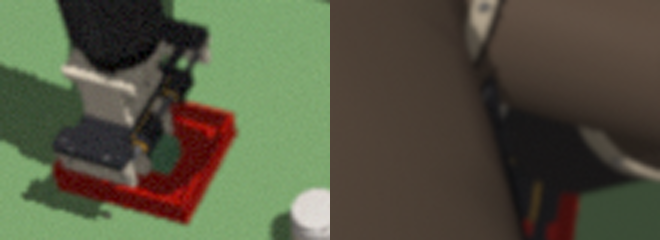

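The view shows the gripper holding the offcut inside the tray walls, at about (150,155) in the crop. I'll lower it in small steps until the force shows contact.

send_rows --plan '[[[0,0,0.0008,0,0,0],[0,0,0.0017,0,0,0],[0,0,0.0017,0,0,0]]]'

```text
clock: 7.1
tool_pos: [0.5241, -0.3252, 0.015]
orientation: [-180.0, -0.0, -100.2]
force: [-1.4, 1.3, 2.5]
opening: 0.0319
gripper_force: 30.0
```

send_rows --plan '[[[0,0,0,0,0,0],[0,0,0,0,0,0],[0,0,0,0,0,0],[0,0,0,0,0,0],[0,0,0,0,0,0],[0,0,0,0,0,0]]]' --fingers 0.55

```text
clock: 7.6
tool_pos: [0.524, -0.3251, 0.0146]
orientation: [-180.0, -0.0, -100.2]
force: [0.5, -0.0, 0.5]
opening: 0.0482
gripper_force: 0.0
```

To row units: -18.5 cm is -0.3083, -17 cm is -0.2833.

send_rows --plan '[[[0,0,-0.0167,0,0,0],[0,0,-0.05,0,0,0],[0,0,-0.1,0,0,0],[0,0,-0.1667,0,0,0],[0,0,-0.2333,0,0,0],[0,0,-0.2833,0,0,0],[0,0,-0.3083,0,0,0],[0,0,-0.3083,0,0,0]]]'

```text
clock: 8.27
tool_pos: [0.5259, -0.326, 0.2056]
orientation: [-179.5, -0.1, -100.2]
force: [0.2, -0.4, -0.1]
opening: 0.048
gripper_force: 0.0
```

```bash
python3 go.py obs 520,-30,220,-90 442.4,323,200,-76.2; python3 go.py 520,-30,220,-90 442.4,323,180,-76.2 442.4,323,100,-76.2 442.4,323,36,-76.2
```

```text
[ 525.9 -326.   205.6] [-1.7952e+02 -1.0000e-01 -1.0016e+02] [-14.  16.  -9.   0. -65.   4.] F [ 0.2 -0.4 -0.1] 0.04796449325219705 0.0 8.2667
520,-30,220,-90 [-29.03   5.79  -1.54] [ -0.47  -0.14 -10.16]
442.4,323,200,-76.2 [-35.3    7.76   2.  ] [  0.    0.  -13.8]
442.4,323,180,-76.2 [-35.3    7.76   4.  ] [  0.    0.  -13.8]
442.4,323,100,-76.2 [-0. -0.  8.] [0. 0. 0.]
442.4,323,36,-76.2 [-0.  -0.   6.4] [0. 0. 0.]
```

To row units: -29 cm is -0.4833, -27 cm is -0.45, -10 degrees is -0.0556.

send_rows --plan '[[[-0.05,0.01,-0.0083,0,0,-0.0056],[-0.1167,0.0233,-0.0167,0,0,-0.0167],[-0.1833,0.0367,-0.025,0,0,-0.0278],[-0.25,0.05,-0.025,0,0,-0.0389],[-0.3167,0.0633,-0.025,0,0,-0.05],[-0.3833,0.0767,-0.025,0,0,-0.0556],[-0.45,0.09,-0.025,0,0,-0.0556],[-0.4833,0.0967,-0.025,0,0,-0.0556]]]'

```text
clock: 8.93
tool_pos: [0.5176, -0.0261, 0.215]
orientation: [-180.0, 0.0, -90.1]
force: [-0.2, -0.2, 0.1]
opening: 0.0481
gripper_force: 0.0
```

To row units: -30 cm is -0.5, -27 cm is -0.45, -13.8 degrees is -0.0767.

send_rows --plan '[[[-0.0583,0.0133,0,0,0,-0.0111],[-0.1167,0.025,0,0,0,-0.0222],[-0.1833,0.04,0,0,0,-0.0333],[-0.25,0.055,0,0,0,-0.0444],[-0.3167,0.07,0,0,0,-0.0556],[-0.3833,0.0833,0,0,0,-0.0667],[-0.45,0.0983,0.0083,0,0,-0.0767],[-0.5,0.11,0.0167,0,0,-0.0767]]]'

```text
clock: 9.6
tool_pos: [0.4522, 0.2736, 0.205]
orientation: [-179.9, 0.0, -76.2]
force: [0.4, 0.3, 0.5]
opening: 0.0481
gripper_force: 0.0
```

To row units: -5.3 cm is -0.0883, -4.3 cm is -0.0717.

send_rows --plan '[[[-0.0417,0,0.0083,0,0,0],[-0.0717,0,0.0167,0,0,0],[-0.0883,0,0.0333,0,0,0],[-0.0883,0,0.0333,0,0,0],[-0.0883,0,0.0333,0,0,0]]]'

```text
clock: 10.02
tool_pos: [0.4402, 0.3217, 0.1837]
orientation: [179.9, -0.1, -76.4]
force: [-0.5, 0.1, 0.1]
opening: 0.0482
gripper_force: 0.0
```

```bash
python3 go.py obs 442.4,323,100,-76.2 442.4,323,37,-76.2; python3 - <<'E'
from h import *
a=crop(snap("scene",1),385,160,90,100,3);b=crop(snap("top",1),400,165,100,100,3)
cv2.imwrite("pics/f.png",np.hstack([a,b]))
E
```

```text
[440.2 321.7 183.7] [ 1.799e+02 -8.000e-02 -7.636e+01] [ 57.  10. -19.  -0. -61. -43.] F [-0.5  0.1  0.1] 0.048152886375922986 0.0 10.0167
442.4,323,100,-76.2 [-0.09 -0.26  8.37] [ 0.1  -0.08 -0.16]
442.4,323,37,-76.2 [-0.  -0.   6.3] [0. 0. 0.]
```

View pics/f.png

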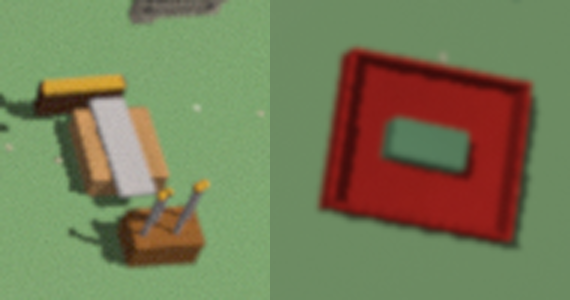

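The top crop shows the offcut lying flat in the tray at about (427,145). The scene crop shows the square undisturbed on its rest. I'll descend over the stock.

To row units: 13.6 cm is 0.2267, 13.3 cm is 0.2217.

send_rows --plan '[[[-0.0017,-0.0042,0.05,0,0,0],[-0.0017,-0.0042,0.1,0,0,0],[-0.0017,-0.0042,0.15,0,0,0],[-0.0017,-0.0042,0.1833,0,0,0],[-0.0017,-0.0042,0.2083,0,0,0],[-0.0017,-0.0042,0.2217,0,0,0],[-0.0017,-0.0042,0.2267,0,0,0],[-0.0017,-0.0042,0.2267,0,0,0]]]'

```text
clock: 10.78
tool_pos: [0.4432, 0.3234, 0.0487]
orientation: [180.0, -0.0, -76.4]
force: [-0.5, -1.0, -0.0]
opening: 0.0482
gripper_force: 0.0
```

```bash
python3 go.py obs 442.4,323,38,-76.2
```

```text
[443.2 323.4  48.7] [ 1.800e+02 -1.000e-02 -7.643e+01] [ 57.  19. -28.   0. -43. -43.] F [-0.5 -1.  -0. ] 0.048172036421997404 0.0 10.7833
442.4,323,38,-76.2 [0.02 0.09 1.07] [ 0.   -0.01 -0.23]
```

To row units: 1 cm is 0.0167, 0.8 cm is 0.0133.

send_rows --plan '[[[0,0.0008,0.0067,0,0,0],[0,0.0008,0.0133,0,0,0],[0,0.0008,0.0167,0,0,0],[0,0.0008,0.0167,0,0,0]]]'

```text
clock: 11.12
tool_pos: [0.4423, 0.3238, 0.0386]
orientation: [-180.0, 0.0, -76.4]
force: [-0.5, -0.5, -0.1]
opening: 0.0479
gripper_force: 0.0
```

send_rows --plan '[[[0,0,0,0,0,0],[0,0,0,0,0,0],[0,0,0,0,0,0],[0,0,0,0,0,0],[0,0,0,0,0,0],[0,0,0,0,0,0],[0,0,0,0,0,0]]]' --fingers 0

```text
clock: 11.7
tool_pos: [0.4423, 0.3237, 0.0386]
orientation: [180.0, -0.0, -76.4]
force: [-1.4, -0.7, 1.4]
opening: 0.0155
gripper_force: 30.0
```

To row units: -2 cm is -0.0333, -1.5 cm is -0.025.

send_rows --plan '[[[0,0,-0.0017,0,0,0],[0,0,-0.005,0,0,0],[0,0,-0.01,0,0,0],[0,0,-0.0167,0,0,0],[0,0,-0.025,0,0,0],[0,0,-0.0333,0,0,0],[0,0,-0.0333,0,0,0]]]'

```text
clock: 12.28
tool_pos: [0.4429, 0.3244, 0.0599]
orientation: [-179.9, 0.1, -76.4]
force: [-0.1, -0.1, -1.8]
opening: 0.0155
gripper_force: 30.0
```

```bash
python3 go.py obs
```

```text
[442.9 324.4  59.9] [-1.7991e+02  7.0000e-02 -7.6380e+01] [ 57.  18. -27.   0. -44. -43.] F [-0.1 -0.1 -1.8] 0.015526678070331083 29.977108240127563 12.2833
```

The square is held (opening 15.5 mm). I'll lift it above the spray and carry it to a point short of the sawn edge.

```bash
python3 go.py 442.6,323.8,59,-76.4 442.6,323.8,205,-76.4 473,158,205,-79.4 504,-8,205,-82.5 504,-8,75,-82.5
```

```text
442.6,323.8,205,-76.4 [  0.    0.  -14.6] [0. 0. 0.]
473,158,205,-79.4 [16.83  0.94  0.  ] [-0. -0.  3.]
504,-8,205,-82.5 [1.689e+01 1.000e-02 0.000e+00] [ 0.  -0.   3.1]
504,-8,75,-82.5 [ 0. -0. 13.] [0. 0. 0.]
```

To row units: -14.6 cm is -0.2433, -13.7 cm is -0.2283.

send_rows --plan '[[[0,0,-0.0167,0,0,0],[0,0,-0.0417,0,0,0],[0,0,-0.075,0,0,0],[0,0,-0.1167,0,0,0],[0,0,-0.1583,0,0,0],[0,0,-0.2,0,0,0],[0,0,-0.2283,0,0,0],[0,0,-0.2433,0,0,0]]]'

```text
clock: 12.95
tool_pos: [0.4431, 0.3245, 0.2079]
orientation: [-179.8, 0.1, -76.4]
force: [0.5, -0.0, -1.0]
opening: 0.0157
gripper_force: 30.0
```

To row units: 16.8 cm is 0.28, 14.2 cm is 0.2367, 3 degrees is 0.0167.

send_rows --plan '[[[0.01,0,0,0,0,0],[0.03,0.0017,0,0,0,0.0022],[0.06,0.0033,0,0,0,0.0044],[0.1,0.005,0,0,0,0.0067],[0.1433,0.0083,0,0,0,0.0089],[0.19,0.01,0,0,0,0.0111],[0.2367,0.0133,0,0,0,0.0139],[0.28,0.015,0,0,0,0.0167]]]'

```text
clock: 13.62
tool_pos: [0.4719, 0.1554, 0.2027]
orientation: [179.8, -0.1, -79.5]
force: [0.5, 0.5, -1.6]
opening: 0.0155
gripper_force: 30.0
```

To row units: 16.9 cm is 0.2817, 16.2 cm is 0.27, 3.1 degrees is 0.0172.

send_rows --plan '[[[0.0433,0,0,0,0,0.0028],[0.0867,0,0,0,0,0.0056],[0.13,0,0,0,0,0.0083],[0.1733,0,0,0,0,0.0111],[0.2133,0,0,0,0,0.0139],[0.2467,0,0,0,0,0.0172],[0.27,0,0,0,0,0.0172],[0.2817,0,0,0,0,0.0172]]]'

```text
clock: 14.28
tool_pos: [0.5028, -0.0104, 0.2027]
orientation: [179.8, -0.0, -82.6]
force: [0.6, 0.2, -2.0]
opening: 0.0156
gripper_force: 30.0
```

To row units: 13 cm is 0.2167, 12.7 cm is 0.2117.

send_rows --plan '[[[0,0,0.0167,0,0,0],[0,0,0.0417,0,0,0],[0,0,0.075,0,0,0],[0,0,0.1167,0,0,0],[0,0,0.1583,0,0,0],[0,0,0.1917,0,0,0],[0,0,0.2117,0,0,0],[0,0,0.2167,0,0,0]]]'

```text
clock: 14.95
tool_pos: [0.5015, -0.008, 0.0711]
orientation: [179.7, -0.0, -82.5]
force: [0.2, -0.2, -1.8]
opening: 0.0158
gripper_force: 30.0
```

```bash
python3 go.py obs 504,-8,70,-82.5; python3 - <<'E'
from h import *
t=snap("top",4);s=snap("scene",4)
pickle.dump(t,open("pics/t2.pkl","wb"));pickle.dump(s,open("pics/s2.pkl","wb"))
a=crop(s,265,170,100,75,4);b=crop(t,265,140,100,100,4)
cv2.imwrite("pics/g.png",np.hstack([a,b[:300]]))
E
```

```text
[501.5  -8.   71.1] [ 1.7966e+02 -4.0000e-02 -8.2500e+01] [ 22.  14. -32.  -0. -44. -14.] F [ 0.2 -0.2 -1.8] 0.015832325855975375 29.977063536643982 14.95
504,-8,70,-82.5 [ 0.03 -0.25  0.1 ] [ 0.34 -0.04 -0.  ]
```

View pics/g.png

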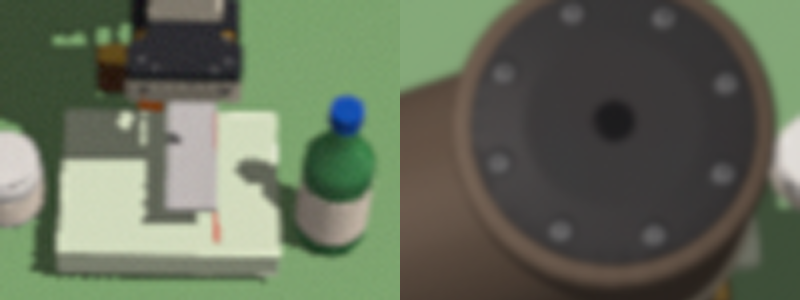

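The scene crop shows the blade held level over the slab. Its right (outer) edge is at x≈217 and the visible end of the stroke is at (217,228). I'll measure the blade in this view and compare it with the stroke in the same camera.

```bash
cat > sq.py <<'E'
from h import *
import sys
np.set_printoptions(precision=2,suppress=True)
# blade top plane from held height; offsets relative to scene-camera stroke line
def report(s,C,z):
    C=poly(s,C,1.5); X=plane(s,C,z)*1000
    a=np.radians(7.5); o=np.array([521.1,19.8]); u=np.array([np.cos(a),np.sin(a)]);n=np.array([-u[1],u[0]])
    print("px",C.ravel()); print("along,off of corners", np.c_[(X[:,:2]-o)@u,(X[:,:2]-o)@n].ravel())
    d=X[3]-X[0]; e=X[2]-X[1]; print("yaw outer,inner",np.degrees([np.arctan2(d[1],d[0]),np.arctan2(e[1],e[0])]))
    return C
E
python3 - <<'E'
from sq import *
s=load("pics/s2.pkl"); g=lambda P:[((x+.5)/4+265-.5,(y+.5)/4+170-.5) for x,y in P]
report(s,g([(217,102),(166,102),(166,211),(216,210)]),.066)
E
```

```text
px [319.04 194.92 305.93 194.93 305.92 221.37 318.95 223.31]
along,off of corners [  8.45   1.43   9.25 -37.65 104.62 -36.13 110.56   0.84]
yaw outer,inner [7.17 8.41]
```

The blade's centreline is 17.9 mm from the stroke and should be 18, so the sideways alignment is good. Next I'll lower it to a few mm above the slab and approach the edge.

To row units: 1.8 cm is 0.03, 1.7 cm is 0.0283.

send_rows --plan '[[[0,0,0.0067,0,0,0],[0,0,0.015,0,0,0],[0,0,0.0233,0,0,0],[0,0,0.0283,0,0,0],[0,0,0.03,0,0,0],[0,0,0.03,0,0,0]]]'

```text
clock: 15.85
tool_pos: [0.504, -0.0078, 0.056]
orientation: [179.9, -0.0, -82.5]
force: [0.5, 0.6, -1.3]
opening: 0.0158
gripper_force: 30.0
```

To row units: -0.9 cm is -0.015, -0.8 cm is -0.0133.

send_rows --plan '[[[0,-0.0033,0,0,0,0],[0,-0.0067,0,0,0,0],[0,-0.01,0,0,0,0],[0,-0.0133,0,0,0,0],[0,-0.015,0,0,0,0],[0,-0.015,0,0,0,0]]]'

```text
clock: 16.35
tool_pos: [0.5133, -0.0066, 0.0565]
orientation: [180.0, -0.0, -82.5]
force: [0.6, -0.1, -2.1]
opening: 0.0154
gripper_force: 30.0
```

```bash
python3 go.py obs
```

```text
[513.3  -6.6  56.5] [179.98  -0.   -82.5 ] [ 21.  16. -32.  -0. -42. -14.] F [ 0.6 -0.1 -2.1] 0.01535154872960197 29.976869523525238 16.35
```

To row units: 0.5 cm is 0.0083, 0.4 cm is 0.0067.

send_rows --plan '[[[0,0,0.0033,0,0,0],[0,0,0.0067,0,0,0],[0,0,0.0083,0,0,0],[0,0,0.0083,0,0,0]]]'

```text
clock: 16.68
tool_pos: [0.513, -0.0066, 0.0512]
orientation: [180.0, -0.0, -82.5]
force: [0.4, -0.3, -1.6]
opening: 0.0158
gripper_force: 30.0
```

To row units: -0.1 cm is -0.0017, -0.05 cm is -0.0008.

send_rows --plan '[[[0,-0.0008,0,0,0,0],[0,-0.0017,0,0,0,0],[0,-0.0017,0,0,0,0]]]'

```text
clock: 16.93
tool_pos: [0.5136, -0.0066, 0.0514]
orientation: [179.9, -0.0, -82.5]
force: [-2.0, 0.5, -1.1]
opening: 0.0156
gripper_force: 30.0
```

To row units: -0.05 cm is -0.0008.

send_rows --plan '[[[0,-0.0008,0,0,0,0],[0,-0.0008,0,0,0,0]]]'

```text
clock: 17.1
tool_pos: [0.5137, -0.0066, 0.0513]
orientation: [179.9, -0.0, -82.5]
force: [-5.0, 0.6, 0.8]
opening: 0.0159
gripper_force: 30.0
```

```bash
python3 - <<'E'
from sq import *
o=ctrl.get_obs();print(o["tool_pos"]*1000,o["force"],o["moment"],o["orientation"])
s=snap("scene",6);pickle.dump(s,open("pics/s3.pkl","wb"))
P0=np.float32([(319.04,194.92),(305.93,194.93),(305.92,221.37),(318.95,223.31)])
# shift initial guess: blade now lower by 20 mm and 11 mm further along
X=plane(s,P0,.066); a=np.radians(7.5); X+=np.array([.0125*np.cos(a),.0125*np.sin(a)+.0005,-.0195]); C=proj(s,X); print(C.ravel())
C=report(s,C,.0465)
c=crop(s,280,175,70,70,8); cv2.polylines(c,[np.int32((C-[280,175]+.5)*8-.5)],True,(255,0,255),1); cv2.imwrite("pics/i.png",c)
E
```

```text
[513.66  -6.57  51.28] [-5.04  0.55  0.84] [ 0.45  1.96 -0.13] [179.89  -0.   -82.51]
[319.02 202.23 305.99 202.24 305.99 228.86 318.93 230.81]
px [318.82 202.97 307.87 203.01 302.76 229.6  319.03 231.14]
along,off of corners [ 23.81   1.32  24.59 -31.47 119.86 -44.82 124.26   1.64]
yaw outer,inner [ 7.68 -0.47]
```

View pics/i.png

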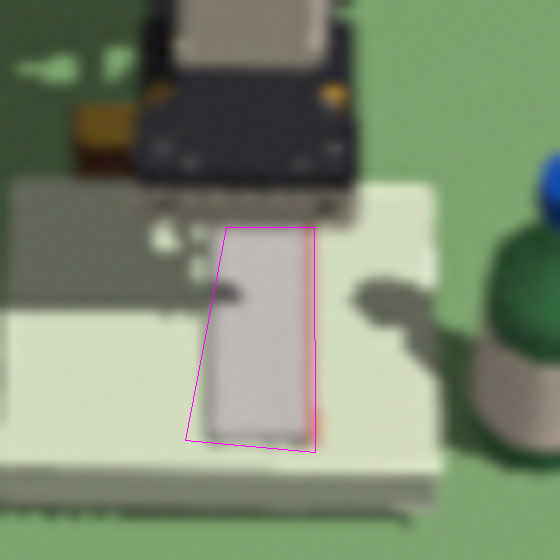

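The fit caught the stroke's right side. In this crop the visible red strip, x≈303–316, lies just outside the blade edge. I'll estimate the blade edge from the red channel and from the share of the stroke still visible.

```bash
cat > vis.py <<'E'
from h import *
np.set_printoptions(precision=2,suppress=True)
def vis(s,rows=range(206,226)):
    s0=load("pics/s.pkl"); F=[];E=[];C=[]
    for r in rows:
        red=lambda im:np.clip((im[r,311:325,0].astype(float)-im[r,311:325,1])-np.median(im[r,320:326,0].astype(float)-im[r,320:326,1]),0,None)
        v=red(s["img"].astype(int)); F.append(v.sum()); C.append((v*np.arange(311,325)).sum()/v.sum())
        R=s["img"][r,309:325,0].astype(float); lo=np.median(R[:5]);hi=np.median(R[-4:]); x=np.arange(309,325)
        k=np.where(R>(lo+hi)/2)[0]; k=k[k>4][0]; E.append(x[k-1]+((lo+hi)/2-R[k-1])/(R[k]-R[k-1]))
    return np.array(F),np.array(C),np.array(E)
E
python3 - <<'E'
from vis import *
s0=load("pics/s.pkl");s=load("pics/s3.pkl")
F0,C0,_=vis(s0,range(216,228));print("stroke alone",F0,C0)
F,C,E=vis(s);print("now",F,C);print("edge",E)
print(s["img"][216,312:324].tolist()); print(s0["img"][220,312:324].tolist())
X=plane(s,np.c_[E,np.arange(206,226)],.0465)*1000
a=np.radians(7.5);n=np.array([-np.sin(a),np.cos(a)]);print("off",(X[:,:2]-[521.1,19.8])@n)
E
```

```text
stroke alone [  3.   45.   88.5  99.   96.   96.5  92.   93.   96.   99.  131.  145. ] [323.17 318.38 318.26 318.38 318.42 318.34 318.42 318.39 318.34 318.51
 318.63 318.66]
now [182.5 197.5 188.  184.5 190.  182.  178.  182.  182.5 197.  189.  187.
 190.  189.5 180.  187.  178.  179.  184.  184. ] [316.05 316.01 315.99 316.05 316.01 316.07 316.1  316.05 316.01 316.04
 315.98 315.95 315.94 316.05 316.09 316.03 316.11 316.11 316.05 316.24]
edge [318.78 318.58 318.6  318.6  318.45 317.94 314.   317.96 318.45 318.5
 318.67 318.62 318.5  318.36 318.48 318.5  318.5  318.44 318.53 318.53]
[[190, 184, 182], [189, 184, 181], [189, 184, 181], [188, 182, 180], [188, 184, 181], [190, 175, 174], [194, 155, 149], [203, 185, 162], [209, 214, 185], [210, 220, 189], [208, 217, 188], [210, 219, 189]]
[[196, 206, 178], [196, 207, 177], [199, 210, 182], [199, 210, 180], [203, 213, 185], [201, 200, 172], [200, 162, 141], [200, 176, 150], [203, 205, 178], [198, 209, 179], [200, 208, 180], [202, 210, 180]]
off [  1.16   0.58   0.61   0.6    0.16  -1.37 -12.98  -1.32   0.13   0.25
   0.73   0.6    0.23  -0.19   0.14   0.2    0.19   0.     0.26   0.26]
```

```bash
cat > unmix.py <<'E'
from h import *
def unmix(s,r0=216,r1=226,z=.0465):
    s0=load("pics/s.pkl"); x=np.arange(310,326)
    A=s0["img"][219:226,310:326].astype(float).mean(0); S0=np.r_[A[:4],A[-5:]].mean(0)
    a,b=proj(s0,[[.6,.0302-.00126,.04],[.6,.0302+.00126,.04]]); w=abs(b-a)[0]
    M=s["img"][r0:r1,310:326].astype(float).mean(0); B=M[:5].mean(0); S=M[-4:].mean(0)
    K=(S0+(A-S0)[5:12].sum(0)/w)*S/S0
    L=np.vstack([np.c_[B,S,K],[100]*3]); W=np.array([np.linalg.lstsq(L,np.r_[m,100],rcond=None)[0] for m in M])
    c0=((A-S0)[5:12,1]*x[5:12]).sum()/(A-S0)[5:12,1].sum()
    e=x[0]-.5+W[:,0].sum(); k=W[5:12,2].sum()
    print("stroke px width %.2f centre %.2f | blade edge px %.2f, visible stroke %.2f px = %.0f%%"%(w,c0,e,k,100*k/w), "K",K.round(), "mm/px %.2f"%(2.5/w))
E
python3 -c "
from unmix import *
s=load('pics/s3.pkl')
for r in((204,210),(214,220),(220,227)):unmix(s,*r)"
```

```text
stroke px width 0.85 centre 318.36 | blade edge px 318.45, visible stroke 0.66 px = 77% K [216. 110.  94.] mm/px 2.93
stroke px width 0.85 centre 318.36 | blade edge px 318.22, visible stroke 0.66 px = 77% K [214. 109.  93.] mm/px 2.93
stroke px width 0.85 centre 318.36 | blade edge px 318.40, visible stroke 0.72 px = 84% K [219. 111.  95.] mm/px 2.93
```

The two estimates put the blade edge between -0.8 and +0.2 mm from the stroke's centre. I'll shift 0.3 mm toward +y while lowering to contact.

To row units: 0.22 cm is 0.0037, -0.03 cm is -0.0005.

send_rows --plan '[[[-0.0005,0.0003,0.0017,0,0,0],[-0.0005,0.0003,0.0033,0,0,0],[-0.0005,0.0003,0.0037,0,0,0],[-0.0005,0.0003,0.0037,0,0,0]]]'

```text
clock: 17.73
tool_pos: [0.5136, -0.0065, 0.0491]
orientation: [179.9, -0.0, -82.5]
force: [-6.1, -0.5, 0.7]
opening: 0.0159
gripper_force: 30.0
```

To row units: 0.05 cm is 0.0008.

send_rows --plan '[[[0,0,0.0008,0,0,0],[0,0,0.0008,0,0,0]]]'

```text
clock: 17.9
tool_pos: [0.5135, -0.0065, 0.0487]
orientation: [179.9, -0.0, -82.5]
force: [-6.0, -0.8, 1.9]
opening: 0.0155
gripper_force: 30.0
```

To row units: 0.05 cm is 0.0008.

send_rows --plan '[[[0,0,0.0008,0,0,0],[0,0,0.0008,0,0,0],[0,0,0.0008,0,0,0]]]'

```text
clock: 18.15
tool_pos: [0.5135, -0.0065, 0.0486]
orientation: [179.9, -0.0, -82.5]
force: [-7.9, 0.0, 5.6]
opening: 0.0157
gripper_force: 30.0
```

```bash
python3 -c "
from unmix import *
o=ctrl.get_obs();print(o['tool_pos']*1000,o['force'],o['moment'],o['orientation'])
s=snap('scene',6)
for r in((206,211),(215,221),(221,228)):unmix(s,*r)"
```

```text
[513.54308116  -6.4915042   48.58990256] [-7.94024837  0.0234531   5.61136439] [-0.02173163  2.82038189 -0.12266374] [ 1.79914557e+02 -2.11000445e-02 -8.24979340e+01]
stroke px width 0.85 centre 318.36 | blade edge px 318.25, visible stroke 0.64 px = 76% K [212. 108.  92.] mm/px 2.93
stroke px width 0.85 centre 318.36 | blade edge px 318.33, visible stroke 0.64 px = 75% K [218. 111.  95.] mm/px 2.93
stroke px width 0.85 centre 318.36 | blade edge px 318.36, visible stroke 0.77 px = 90% K [219. 111.  95.] mm/px 2.93
```

To row units: -0.06 cm is -0.001, -0.04 cm is -0.0007.

send_rows --plan '[[[-0.0005,0,-0.0007,0,0,0],[-0.001,0,-0.0007,0,0,0],[-0.001,0,-0.0007,0,0,0]]]'

```text
clock: 18.7
tool_pos: [0.5135, -0.0063, 0.0486]
orientation: [179.9, -0.0, -82.5]
force: [-5.7, -3.4, 1.8]
opening: 0.016
gripper_force: 30.0
```

send_rows --plan '[[[0,0,0,0,0,0],[0,0,0,0,0,0],[0,0,0,0,0,0],[0,0,0,0,0,0],[0,0,0,0,0,0],[0,0,0,0,0,0]]]' --fingers 0.4

```text
clock: 19.2
tool_pos: [0.5148, -0.0053, 0.0489]
orientation: [-180.0, 0.0, -82.5]
force: [-0.4, -0.3, -0.1]
opening: 0.0347
gripper_force: 0.0
```

send_rows --plan '[[[0,0,-0.0083,0,0,0],[0,0,-0.025,0,0,0],[0,0,-0.0583,0,0,0],[0,0,-0.1,0,0,0],[0,0,-0.15,0,0,0],[0,0,-0.2,0,0,0],[0,0,-0.25,0,0,0],[0,0,-0.2583,0,0,0]]]'

```text
clock: 19.87
tool_pos: [0.5171, -0.0052, 0.2104]
orientation: [-179.5, 0.0, -82.4]
force: [0.6, -1.0, -0.2]
opening: 0.035
gripper_force: 0.0
```

To row units: -29 cm is -0.4833, -27 cm is -0.45.

send_rows --plan '[[[-0.0667,0,-0.0083,0,0,0],[-0.1333,0,-0.0083,0,0,0],[-0.2,0,-0.0083,0,0,0],[-0.2667,0,-0.0083,0,0,0],[-0.3333,0,-0.0083,0,0,0],[-0.4,0,-0.0083,0,0,0],[-0.45,0,-0.0083,0,0,0],[-0.4833,0,-0.0083,0,0,0]]]'

```text
clock: 20.53
tool_pos: [0.4759, 0.285, 0.2097]
orientation: [-179.9, 0.0, -82.4]
force: [1.2, 0.2, 1.2]
opening: 0.0353
gripper_force: 0.0
```

```bash
python3 - <<'E'
from unmix import *
s=snap("scene",6);t=snap("top",6);pickle.dump(s,open("pics/s4.pkl","wb"));pickle.dump(t,open("pics/t4.pkl","wb"))
for r in((203,210),(214,221),(221,228)):unmix(s,*r)
a=crop(s,265,165,85,75,4);b=crop(t,270,145,100,75,4)
cv2.imwrite("pics/j.png",np.hstack([a,b]))
E
```

```text
stroke px width 0.85 centre 318.36 | blade edge px 318.31, visible stroke 0.66 px = 77% K [218. 111.  95.] mm/px 2.93
stroke px width 0.85 centre 318.36 | blade edge px 318.29, visible stroke 0.65 px = 76% K [215. 109.  94.] mm/px 2.93
stroke px width 0.85 centre 318.36 | blade edge px 318.37, visible stroke 0.78 px = 91% K [219. 111.  95.] mm/px 2.93
```

View pics/j.png

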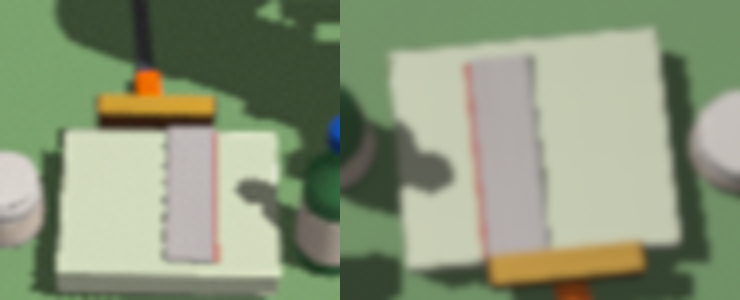

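The scene and top crops both show the blade flat across the slab with the stock against the sawn edge. A thin red strip shows along the blade's outer edge, at x≈216 in the scene and from (468,65) to (487,255) in the top crop. I'll check the numbers in the top view.

```bash
python3 - <<'E'
from h import *
np.set_printoptions(precision=2,suppress=True)
t0=load("pics/t.pkl");t=load("pics/t4.pkl")
slab=plane(t0,poly(t0,[(286.2,211.2),(355.5,206),(351,152.5),(282.4,157.9)],2),.04)*1000
a=np.radians(7.56);u=np.array([np.cos(a),np.sin(a)]);n=np.array([-u[1],u[0]]);o=(slab[0]+slab[1])[:2]/2
f=lambda X:np.c_[(X[:,:2]-o)@u,(X[:,:2]-o)@n]
print("slab",f(slab).ravel())
st=plane(t0,[(301.3,161),(306,208)],.04)*1000;print("stroke",f(st).ravel())
g=lambda P:[((x-340+.5)/4+270-.5,(y+.5)/4+145-.5) for x,y in P]
C=poly(t,g([(489,257),(550,247),(531,56),(471,64)]),1.2);print("blade@44",f(plane(t,C,.044)*1000).ravel())
C=poly(t,g([(492,285),(644,267),(641,243),(488,260)]),1.5);print("brass@62",f(plane(t,C,.062)*1000).ravel())
# red-channel/unmix per row: [blade right, slab left]
x=np.arange(292,316)
for r0 in range(164,206,6):
    E=[];V=[];Q=[]
    for r in range(r0,r0+6):
        c=301.3+(r-161)*4.7/47; m=t["img"][r].astype(float)
        xs=c+np.arange(-6,7); M=np.array([[np.interp(v,np.arange(640),m[:,k]) for k in range(3)] for v in xs])
        S=M[:3].mean(0);B=M[-3:].mean(0)
        A=t0["img"][164:176].astype(float);w=2.5/2.38
        D=0
        for rr in range(164,172):
            cc=301.3+(rr-161)*.1; P=np.array([[np.interp(v,np.arange(640),t0["img"][rr][:,k].astype(float)) for k in range(3)] for v in cc+np.arange(-6,7)])
            b=np.r_[P[:3],P[-3:]].mean(0); D=D+(P-b)[3:10].sum(0)/b/8
        K=S*(1+D/w)
        W=np.array([np.linalg.lstsq(np.vstack([np.c_[B,S,K],[100]*3]),np.r_[v,100],rcond=None)[0] for v in M])
        E.append(6.5-W[:,0].sum()); V.append(W[3:10,2].sum()/w)
    print(r0,"blade edge minus stroke centre px (+ = toward -y) %.2f visible %.2f"%(np.mean(E),np.mean(V)))
E
```

```text
slab [  0.07  80.42  -0.07 -80.42 131.06 -79.69 130.86  79.67]
stroke [118.14  34.42   5.16  34.14]
blade@44 [  3.2   30.86   3.36  -5.29 120.01  -5.99 120.88  31.64]
brass@62 [-15.75  33.29 -16.13 -56.45   0.76 -53.46   0.37  31.6 ]
164 blade edge minus stroke centre px (+ = toward -y) 0.23 visible 0.76
170 blade edge minus stroke centre px (+ = toward -y) 0.23 visible 0.90
176 blade edge minus stroke centre px (+ = toward -y) 0.14 visible 0.77
182 blade edge minus stroke centre px (+ = toward -y) 0.38 visible 0.77
188 blade edge minus stroke centre px (+ = toward -y) 0.24 visible 0.82
194 blade edge minus stroke centre px (+ = toward -y) 0.07 visible 0.73
200 blade edge minus stroke centre px (+ = toward -y) 0.16 visible 0.91
```

```bash
python3 - <<'E'
from h import *
np.set_printoptions(precision=0,suppress=True,linewidth=150)
t0=load("pics/t.pkl");t=load("pics/t4.pkl");s0=load("pics/s.pkl");s4=load("pics/s4.pkl")
def prof(im,rows,x0,r0,sl,half=9):
    return np.mean([[ [np.interp(v,np.arange(640),im[r][:,k].astype(float)) for k in range(3)] for v in x0+(r-r0)*sl+np.arange(-half,22 if half==9 else half+1)] for r in rows],0)
a=prof(t0["img"],range(163,171),301.3,161,.1);b=prof(t["img"],range(165,205),301.3,161,.1)
print("top before R,G,B\n",a[:16].T);print("top after\n",b.T)
c=np.mean(s0["img"][219:227,298:328].astype(float),0);d=np.mean(s4["img"][203:226,298:328].astype(float),0)
print("scene before\n",c[12:].T);print("scene after (298..327)\n",d.T)
for s,X in((t,[[.58,.0285,.044],[.58,-.0078,.044],[.58,.0285,.04]]),(s4,[[.58,.0285,.044],[.58,-.0078,.044],[.58,.0285,.04]])):
    print(np.array2string(proj(s,X),precision=2))
E
```

```text
top before R,G,B
 [[177. 177. 177. 177. 177. 177. 177. 176. 174. 172. 173. 175. 176. 176. 176. 176.]
 [182. 182. 182. 182. 182. 182. 181. 173. 155. 140. 153. 173. 180. 181. 181. 181.]
 [160. 160. 160. 160. 160. 160. 159. 152. 136. 122. 134. 151. 158. 159. 159. 159.]]
top after
 [[177. 181. 186. 192. 197. 198. 199. 197. 193. 186. 180. 178. 177. 177. 177. 177. 177. 178. 178. 177. 177. 177. 177. 172. 164. 163. 176. 190. 196.
  197. 197.]
 [182. 186. 191. 198. 202. 204. 203. 194. 172. 151. 155. 167. 171. 171. 171. 172. 172. 172. 172. 172. 172. 171. 171. 167. 161. 163. 180. 196. 202.
  202. 202.]
 [160. 163. 168. 174. 178. 180. 178. 170. 153. 141. 151. 164. 169. 169. 169. 170. 170. 170. 170. 170. 169. 169. 169. 165. 155. 151. 160. 172. 177.
  178. 178.]]
scene before
 [[198. 198. 196. 196. 198. 198. 200. 200. 200. 201. 202. 201. 202. 202. 202. 202. 202. 202.]
 [207. 207. 206. 206. 207. 209. 211. 200. 162. 172. 203. 210. 210. 210. 210. 209. 210. 210.]
 [179. 178. 177. 177. 179. 180. 182. 172. 138. 148. 175. 182. 181. 181. 181. 181. 182. 181.]]
scene after (298..327)
 [[210. 210. 210. 210. 210. 210. 206. 187. 173. 180. 189. 191. 190. 190. 191. 190. 190. 189. 189. 190. 196. 205. 209. 210. 210. 207. 200. 190. 184.
  181.]
 [219. 219. 219. 219. 219. 219. 216. 195. 174. 175. 183. 185. 184. 184. 184. 184. 183. 183. 184. 175. 156. 185. 215. 220. 219. 216. 208. 198. 191.
  188.]
 [190. 189. 190. 189. 189. 190. 186. 170. 161. 171. 181. 183. 182. 182. 182. 182. 181. 182. 182. 174. 150. 162. 185. 190. 190. 187. 180. 172. 165.
  163.]]
[[304.16 183.89]
 [319.68 184.37]
 [304.22 184.22]]
[[318.7  213.16]
 [306.52 211.67]
 [318.66 213.95]]
```

In both views the blade edge lies within about 0.7 mm of the stroke's centre line. The stock is flush, the yaw matches, and the arm is clear. I'll hand in.

```bash
python3 -c "
from plant import ctrl
print(ctrl.close_job())"
```

```text
the job is handed in; nothing more can be done
None
```

The job is handed in: the offcut was set down gently in the red tray, and the square was laid on the slab and released, stock flush against the sawn edge and blade edge within about 0.7 mm of the stroke's centre line by camera; no verdict came back.

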